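Clamp the drilled block in the bench jig

TASK

Clamp the wooden block that sits in the corner of the jig board: push the steel strap round with the side of a finger until it stands against its stop over the block, and only then press the raised cam lever fully down so that the rubber foot grips the block. Push and press only: do not lift the block or shift it out of its corner, and leave the other things on the board and bench where they are. Finish with the strap over, the lever down, and the hand away.

Things in the scene. Friction and masses are not known exactly. Their poses are not given: they have to be found in the camera images.
- jig: plywood board 280 (x) x 340 (y) x 18 mm, fixed on the bench, turned by up to 0.45 rad; origin: centre of its underside. In its frame (x away from the robot, y left) the strap's pivot post stands at (40, -50) mm; a dark wooden L fence, 20 mm above the board, stands beyond and left of the block. All heights in these notes are above the bench
- block: brown wooden block 90 (x) x 60 (y) x 30 mm with two small dark holes in its top, loose in the fence corner with 1 to 4 mm of play; origin at the centre of its underside, 18 mm high; its top is 48 mm high. It lies at about (38, 58) mm in the jig's frame
- strap (a joint): strap's angle about its vertical pivot: 0 = over the block, against the end stop, pointing along the jig's +y; grows as it opens anticlockwise seen from above (1.57: points along the jig's -x, to the robot). Limit 2.1; starts at 1.1 to 1.9. Stiff (about 1.4 N at the nose), stays where left. To close it, push its anticlockwise side so that it turns clockwise
- strap_pivot (a point): point on the strap's pivot axis at its top face, 80 mm high. The strap is a flat-sided steel bar 28 mm wide, 20 mm tall (60 to 80 mm high), its nose end 128 mm from the pivot axis. Room between its underside and the block's top: 12 mm
- strap_nose (a point): point on the strap's top face over the foot, 110 mm from the pivot axis, 80 mm high; the direction from strap_pivot to strap_nose is where the strap points
- lever (a joint): cam lever's angle: 0 = raised 0.96 rad above level; 0.96 = fully down, level, end stop. Starts at 0 to 0.2. It rides on the strap, hinged on a level axis 94 mm high right over the pivot, and points away from the nose. Pressing on it from above turns it down. Stiff: 0.3 N m, rising to 0.45 as the foot grips (5 N at its end, 9 N at 50 mm from its axis); stays where left
- lever_end (a point): middle of the free end of the lever, 105 mm from its axis, 14 mm thick and 24 mm wide there (black plastic grip over the last 40 mm); 94 mm high when down, up to 180 mm when raised. Nearer its axis the lever is a bar 14 mm wide and 10 mm thick
- foot: black rubber foot disc 22 mm across under the strap's nose, 110 mm from the pivot; underside 54 mm high while the lever is up. The lever drives it down 6 mm onto the block, then squeezes the block with about 14 N through a spring
- jar: bystander: small round glass jar, 44 mm across, 58 mm tall, on the near left corner of the jig board; origin at the centre of its underside
- bolt: bystander: short steel bolt standing on its head, 26 mm across, 50 mm tall, on the near right corner of the jig board; origin at the centre of its underside
- offcut: bystander: pale wooden offcut 40 x 55 x 22 mm on the far right corner of the jig board; origin at the centre of its underside
- screwdriver: bystander: screwdriver lying on the bench to the left of the jig
- hammer: bystander: hammer lying on the bench to the right of the jig
- mug: bystander: white mug, 80 mm across and 90 mm tall, standing on the bench beside the jig
- oil: bystander: grey oil bottle, 64 mm across and 150 mm tall, standing on the bench beside the jig
Things that resemble listed ones, but are neither listed nor needed, are in the scene too. Several things have the shape of the block; the one meant has the colours described above.

How it is judged:
By the outcome, as a careful person would: the job done as asked, in the order asked, and still so for the second after the job is handed in, with the robot touching nothing.
It also fails if it takes over 48 s, if anything falls off the work surface, if the arm or the gripper's body presses on something with over 40 N, if the wrist force passes 120 N, or if a joint passes its speed limit or range.

ROBOT

A 6-joint arm with a two-finger parallel gripper is mounted at the origin on the work surface. World frame = base frame: x ahead of the robot, y to its left, z up, the work surface at z = 0. Lengths are in m, angles in rad, forces in N, time in s.
With the tool pointing down it reaches from about 0.3 to 0.85 m from the base axis. Payload 5.4 kg.
Tool frame: the origin (TCP) lies midway between the tips of the shut fingers; the grasp point (between the pads) lies 19 mm behind it; z points along the fingers, x is the direction in which the jaws open and shut, and the axes are right-handed (so a half turn about z gives the same grasp; the last joint's range is limited). The gripper opens to 85 mm and grips with 20 to 120 N. Pads are 22 mm wide; open, the fingers measure 114 mm over their backs; the gripper's body (76 mm by 85 mm) begins 54 mm behind the grasp point. The pads swing forward as they close: fully open they stand 13 mm farther back than shut.
Start: joints at [-1.433, 0.158, 1.597, -0, 1.386, -0.21], TCP at [0.196, -0.541, 0.231] pointing down, gripper open.
Joint ranges: [-2.91, 2.91], [-0.94, 2.29], [0.18, 2.7], [-1.29, 4.43], [0.17, 2.64], [-3, 3]. Speed limits (rad/s): [2.57, 2.57, 3.14, 3.14, 3.14, 3.14].

INTERFACE

Orientations are given as a unit quaternion [w, x, y, z].
In Python, from station import env, grip, solver, cams gives the robot as it stands. Calls block until the motion is done:
- env.move_ptp(position, orientation): joint-space move of the TCP to a pose.
- env.line_to(position, ori=None, max_speed=0.15): straight line of the TCP; ori=None keeps the orientation; max_speed is the mean speed in m/s.
- env.move_joints(angles): joint-space move.
- grip(opening, f_grip=None): opening from 0.0 (shut) to 1.0 (fully open); f_grip is the grip in N (None keeps the last); returns when the fingers have stopped.
- env.dwell(seconds).
- solver.ik(position, orientation): joint angles nearest the present ones, or None.
- env.state(): the state.
- cams.capture(name): name is "side" or "top" or "wrist"; returns a dict with "pixels" (420x560x3 uint8, blue, green, red), "intrinsics" (3x3 intrinsics, pixels), "R" (3x3) and "t" (3): a world point X has camera coordinates R X + t; the wrist camera has in their place "tool_from_camera" (4x4, takes a point from camera to tool coordinates, whose origin is the TCP and whose axes are the tool frame's). Camera axes: x right, y down, z forward; pixel columns grow to the right and rows downward; lengths in m; the calibration is good to about 2 mm. The wrist camera is an equidistant fisheye: a pixel r from the principal point sees the ray r / f radians off the axis. A picture is of the moment at which its call begins: read the wrist's pose just before it. There is no depth.
A pose or a line that the arm cannot do raises env.IKError and nothing moves.
- env.sign_off(): hands the job in, once; it reports no verdict.
The state is a dict: "clock": time; "joints": joint angles; "joint_velocities": joint speeds; "effort": joint torques, N m; "position": TCP position; "eef_rot": TCP orientation; "wrist_force": force on the tool from outside, world axes, zero at the start; "moment": the same for the moment, N m; "finger_gap": opening from 0.0 (shut) to 1.0 (fully open).
Only numpy, scipy, OpenCV 4.12 (cv2) and the standard library are available. Lean on these libraries where they do the work, as an engineer would, in place of code of your own. Each camera call takes 0.05 s, during which the arm holds its last target.

## Working session

There is one attempt and no reset: what is moved stays moved. The work goes in short steps, each a Python script; the robot and the scene stay as the last script left them, time stands still between calls to the robot, and variables do not carry over. Pictures are saved under pics/ and viewed, and the job is handed in when it is done.

```bash
ls; mkdir -p pics; python3 - <<'E'
from station import env, grip, solver, cams
import cv2,numpy as np
for n in ["side","top","wrist"]:
    c=cams.capture(n); cv2.imwrite(f"pics/{n}0.png",c["pixels"])
    np.savez(f"pics/{n}0.npz",**c)
    print(n,np.round(c["intrinsics"],1).tolist(),[ (k,np.round(c[k],3).tolist()) for k in c if k in("R","t","tool_from_camera")])
s=env.state();print(s)
E
```

```text
pics
side [[534.2, 0.0, 280.7], [0.0, 534.2, 204.4], [0.0, 0.0, 1.0]] [('R', [[-0.85, -0.527, -0.019], [-0.334, 0.566, -0.753], [0.408, -0.634, -0.657]]), ('t', [0.502, 0.274, 1.34])]
top [[438.9, 0.0, 280.4], [0.0, 438.9, 207.7], [0.0, 0.0, 1.0]] [('R', [[0.02, -1.0, 0.004], [-0.993, -0.02, -0.119], [0.119, -0.002, -0.993]]), ('t', [0.013, 0.597, 1.319])]
wrist [[325.2, 0.0, 276.3], [0.0, 325.2, 210.9], [0.0, 0.0, 1.0]] [('tool_from_camera', [[1.0, 0.0, 0.001, 0.001], [-0.001, 0.963, 0.269, -0.068], [-0.001, -0.269, 0.963, -0.143], [0.0, 0.0, 0.0, 1.0]])]
{'clock': 0.15, 'joints': array([-1.43309189e+00,  1.58939641e-01,  1.59796154e+00,  2.29865581e-05,
        1.38621984e+00, -2.10080711e-01]), 'joint_velocities': array([-0.0004222 , -0.00027276, -0.00480072, -0.00065513,  0.00043734,
       -0.00203507]), 'effort': array([ 1.98898347e-04, -3.96376169e+01, -3.31785750e+01, -3.29080067e-04,
        5.40363835e-03, -1.89772251e-06]), 'position': array([ 0.19589957, -0.54009192,  0.23051392]), 'eef_rot': array([-5.67251919e-04,  8.18783131e-01, -5.74102431e-01, -5.12185967e-04]), 'wrist_force': array([ 0.07895104, -0.13775751, -0.62487453]), 'moment': array([-0.03257517, -0.00196092, -0.00068752]), 'finger_gap': 0.9999885562764647}
```

View pics/side0.png

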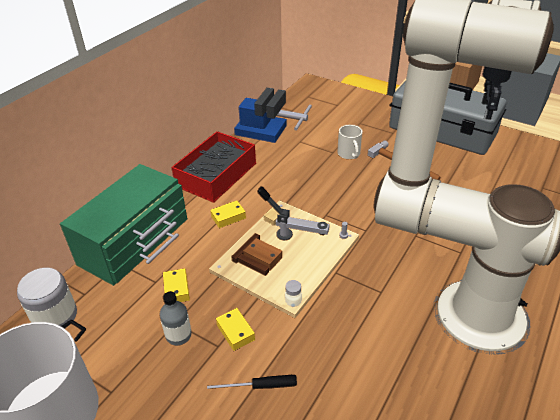

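View pics/top0.png

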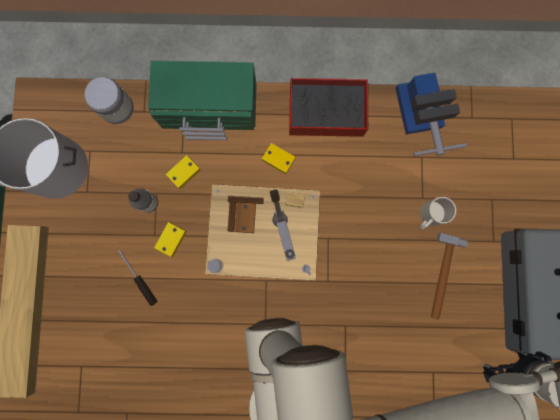

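Both views show the brown block in the fence corner, at about top (241,217) and side (257,254). The decoys are yellow two-hole blocks at top (183,172), (278,158) and (170,239). The brown one is the target. The strap points toward the robot, with its nose near top (289,254) and the lever end near (275,195). Next is a close crop to check this.

```bash
python3 - <<'E'
import cv2
a=cv2.imread("pics/top0.png")[175:290,195:335]; cv2.imwrite("pics/topc.png",cv2.resize(a,None,fx=5,fy=5,interpolation=cv2.INTER_CUBIC))
a=cv2.imread("pics/side0.png")[175:320,200:370]; cv2.imwrite("pics/sidec.png",cv2.resize(a,None,fx=4,fy=4,interpolation=cv2.INTER_CUBIC))
E
```

```text
(no output)
```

View pics/topc.png

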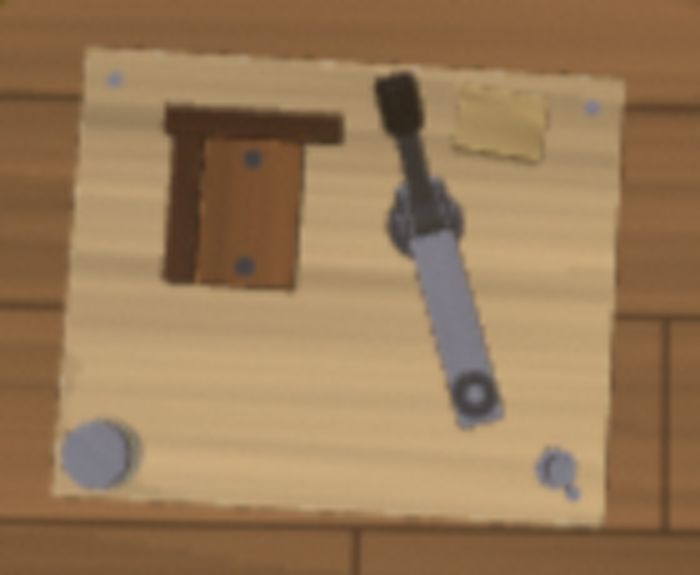

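View pics/sidec.png

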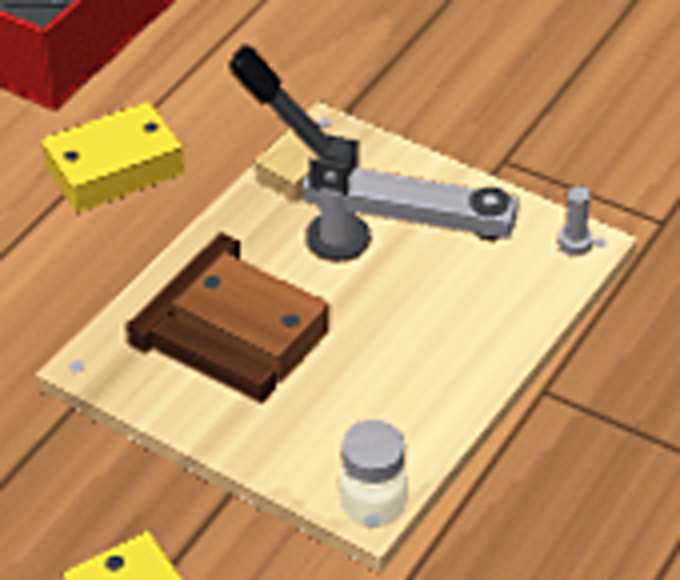

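```bash
cat > h.py <<'E'
import numpy as np, cv2
from scipy.optimize import least_squares
def ray(c,u,v):
    d=np.linalg.inv(c["intrinsics"])@[u,v,1]; R=c["R"];return -R.T@c["t"], R.T@d
def onplane(c,u,v,z):
    o,d=ray(c,u,v); return o+d*(z-o[2])/d[2]
def proj(c,X):
    p=c["intrinsics"]@(c["R"]@np.asarray(X)+c["t"]); return p[:2]/p[2]
E
python3 - <<'E'
from h import *
T=dict(np.load("pics/top0.npz"));S=dict(np.load("pics/side0.npz"))
tc=lambda x,y:(x/5-.4+195,y/5-.4+175); sc=lambda x,y:(x/4-.375+200,y/4-.375+175)
tb=[tc(*p) for p in[(86,48),(625,80),(603,525),(53,494)]]
sb=[sc(*p) for p in[(38,375),(320,102),(636,240),(380,560)]]
loc=[(140,170),(140,-170),(-140,-170),(-140,170)]
def W(p,l):
    c,s=np.cos(p[2]),np.sin(p[2]);x,y,z=np.array(l)/1000
    return np.array([p[0]+c*x-s*y,p[1]+s*x+c*y,z])
def f(p,cam):
    r=[]
    for l,a,b in zip(loc,tb,sb):
        if 't' in cam:r+=list(proj(T,W(p,(*l,18)))-a)
        if 's' in cam:r+=list(proj(S,W(p,(*l,18)))-b)
    return r
for cam in('t','s','ts'):
    q=least_squares(f,[.6,0,0],args=(cam,));print(cam,q.x.round(4),np.round(q.fun,1))
p=q.x
print("pivot",W(p,(40,-50,80)),"block",W(p,(38,58,48)))
for n,C,uv,z in[("noseT",T,tc(474,394),.08),("noseS",S,sc(490,201),.08),("jarT",T,tc(97,455),.076),("jarS",S,sc(373,440),.076),("boltT",T,tc(556,466),.068),("offc",T,tc(500,125),.04),("boltS",S,sc(578,195),.068)]: print(n,onplane(C,*uv,z).round(4))
for u,v in[(253,159),(245,266)]:print("hole",onplane(T,*tc(u,v),.048).round(4))
for u,v in[(212,282),(290,321)]:print("holeS",onplane(S,*sc(u,v),.048).round(4))
# lever end triangulate
o1,d1=ray(T,*tc(395,82));o2,d2=ray(S,*sc(243,58))
a=np.linalg.lstsq(np.stack([d1,-d2],1),o2-o1,rcond=None)[0]
print("leverend",o1+a[0]*d1,o2+a[1]*d2)
E
```

```text
t [ 0.5235  0.0771 -0.0376] [-0.  -0.3  0.1 -0.5  0.3  0.5 -0.3  0.3]
s [ 0.5238  0.0782 -0.0441] [-0.8 -0.  -0.3 -0.2  1.  -0.1  0.1  0.1]
ts [ 0.5237  0.0776 -0.0409] [-0.  -0.6 -0.6  0.   0.1 -0.4 -0.4 -0.3 -0.1  0.6  1.  -0.4 -0.6  0.
  0.6 -0.1]
pivot [0.56165747 0.0260405  0.08      ] block [0.56407082 0.13403205 0.048     ]
noseT [ 0.4561 -0.0047  0.08  ]
noseS [ 0.4584 -0.0072  0.08  ]
jarT [0.416  0.2167 0.076 ]
jarS [0.4196 0.2157 0.076 ]
boltT [ 0.4148 -0.0543  0.068 ]
offc [ 0.6221 -0.0189  0.04  ]
boltS [ 0.4141 -0.0554  0.068 ]
hole [0.5969 0.1322 0.048 ]
hole [0.5313 0.1351 0.048 ]
holeS [0.5992 0.1311 0.048 ]
holeS [0.5333 0.1346 0.048 ]
leverend [0.62623841 0.04445098 0.17504013] [0.62469273 0.04360507 0.17478321]
```

Fits agree: jig at (0.524, 0.078) with yaw -0.041, pivot at (0.5617, 0.026), and nose 109 mm from the pivot (110 expected). The strap is therefore at about 1.9 rad. The lever end is 105 mm from its axis and 0.88 rad above level. Next I shut the hand, go to the strap's anticlockwise side and descend.

```bash
cat >> h.py <<'E'
P=np.array([.5617,.0260]); YAW=-.041
def down(psi): # tool x at psi, pointing down
    return np.array([0,np.cos(psi/2),np.sin(psi/2),0])
def uv(th):
    a=np.pi/2+YAW+th; u=np.array([np.cos(a),np.sin(a)]); return u,np.array([-u[1],u[0]])
def push(th,off,z=.065,r=.1):
    u,n=uv(th); p=P+r*u+off*n; psi=np.arctan2(n[0],-n[1]); return [*p,z],down(psi)
E
python3 - <<'E'
from station import env, grip, solver, cams
from h import *
grip(0.0)
p,q=push(1.9,.05,z=.2); print(p,q,solver.ik(p,q))
pe,qe=push(0,.025); print(pe,solver.ik(pe,qe))
env.move_ptp(p,q); p[2]=.1; env.line_to(p,max_speed=.2)
cv2.imwrite("pics/w1.png",cams.capture("wrist")["pixels"])
a=cams.capture("side")["pixels"][130:320,180:400];cv2.imwrite("pics/s1.png",cv2.resize(a,None,fx=3,fy=3))
s=env.state();print(s["clock"],s["position"],s["wrist_force"],s["finger_gap"],s["joints"])
E
```

```text
[np.float64(0.48003592299085585), np.float64(-0.050360844195468234), 0.2] [0.         0.98963528 0.14360363 0.        ] [-3.55566341e-01 -5.84139089e-02  1.88532671e+00 -4.44089210e-16
  1.31467985e+00 -6.43770014e-01]
[np.float64(0.5408198609698736), np.float64(0.12694067462664688), 0.065] [ 1.29990563e-02  2.98778149e-01  1.78477215e+00 -4.44089210e-16
  1.05804235e+00  1.62479538e+00]
3.7083 [ 0.48149343 -0.05106762  0.10185311] [-0.14211827  0.03400221  0.17931013] 0.0002973934635301292 [-3.55883952e-01  6.64192437e-02  1.96982329e+00 -2.26805731e-05
  1.10177716e+00 -6.43753783e-01]
```

View pics/w1.png

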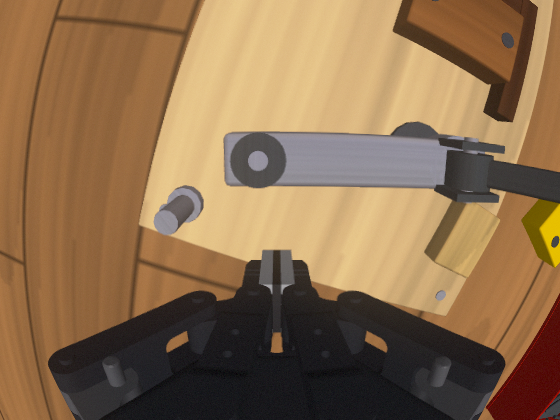

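View pics/s1.png

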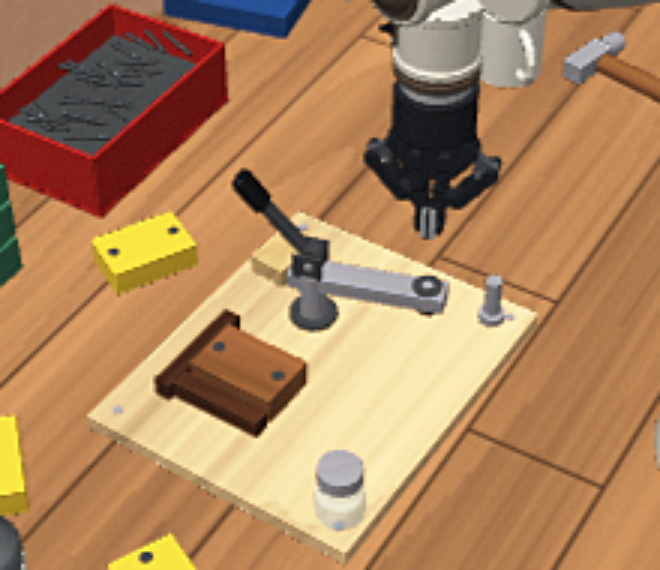

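The wrist view shows the strap parallel to the jaw axis, its nose screw at (258,160), the fingers at (277,265) on the anticlockwise side, and the bolt clear at (180,210). Next I descend and push round in an arc, watching the force.

```bash
python3 - <<'E'
from station import env, grip, solver, cams
from h import *
R=.106
p,q=push(1.9,.05,r=R); env.line_to(p,q,max_speed=.15)
p,q=push(1.9,.03,r=R); env.line_to(p,q,max_speed=.1)
for th in np.arange(1.8,0.05,-.15):
    p,q=push(th,.025,r=R); env.line_to(p,q,max_speed=.08)
    s=env.state(); f=s["wrist_force"]; u,n=uv(th)
    print(round(th,2),round(s["clock"],2),"fn",round(f[:2]@n,1),"fu",round(f[:2]@u,1),"fz",round(f[2],1))
    if np.linalg.norm(f)>25: print("STOP");break
a=cams.capture("side")["pixels"][130:320,180:400];cv2.imwrite("pics/s2.png",cv2.resize(a,None,fx=3,fy=3))
E
```

```text
1.8 4.79 fn 0.8 fu 0.1 fz -0.3
1.65 5.14 fn -0.7 fu 0.6 fz -0.4
1.5 5.49 fn 0.5 fu -0.2 fz 0.8
1.35 5.84 fn 0.4 fu 0.1 fz -0.3
1.2 6.19 fn 0.1 fu -0.2 fz -0.3
1.05 6.54 fn -0.4 fu -0.4 fz -0.0
0.9 6.89 fn 0.6 fu -0.4 fz 0.5
0.75 7.24 fn -0.7 fu 1.4 fz 0.2
0.6 7.59 fn -0.7 fu 0.3 fz 0.0
0.45 7.94 fn -0.4 fu 0.1 fz -0.4
0.3 8.29 fn -0.2 fu -0.1 fz 0.1
0.15 8.64 fn -0.9 fu -0.4 fz -0.4
```

View pics/s2.png

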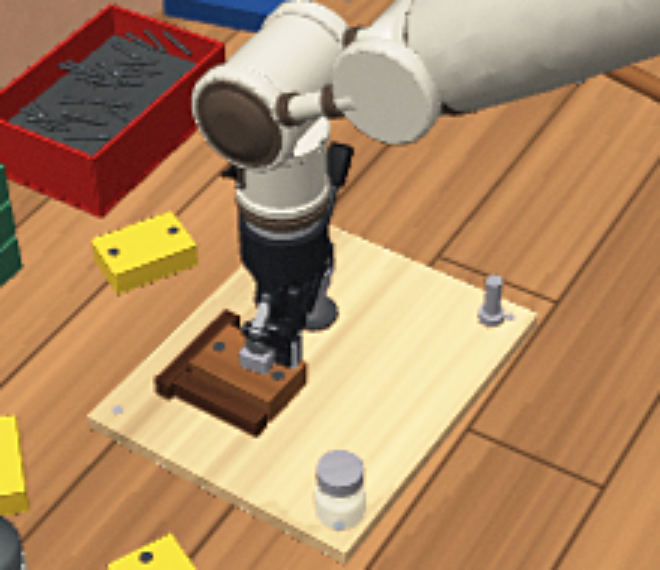

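The strap has come round and its nose is over the block at (258,355). Now I close to the stop in small steps until the force rises.

```bash
python3 - <<'E'
from station import env, grip, solver, cams
from h import *
R=.106
for th in np.arange(.1,-.16,-.02):
    p,q=push(th,.025,r=R); env.line_to(p,q,max_speed=.03)
    s=env.state(); f=s["wrist_force"]; u,n=uv(th)
    print(round(th,2),round(s["clock"],2),"fn",round(f[:2]@n,1),"fz",round(f[2],1),"lag",round((s["position"][:2]-p[:2])@n*1e3,1))
    if f[:2]@n>10: print("STOP");break
env.dwell(.2); print(env.state()["wrist_force"])
cv2.imwrite("pics/w3.png",cams.capture("wrist")["pixels"])
E
```

```text
0.1 9.03 fn 0.6 fz 0.4 lag 0.3
0.08 9.28 fn 0.7 fz -0.1 lag 0.2
0.06 9.53 fn 0.7 fz -0.2 lag -0.0
0.04 9.78 fn -0.1 fz 0.4 lag -0.2
0.02 10.03 fn -0.4 fz -0.8 lag -0.2
-0.0 10.28 fn -0.3 fz -0.2 lag -0.2
-0.02 10.53 fn 2.0 fz 0.4 lag 0.3
-0.04 10.78 fn 9.3 fz 5.9 lag 2.4
-0.06 11.03 fn 15.5 fz 11.7 lag 4.6
STOP
[-16.56437476   0.05934853  11.38153929]
```

View pics/w3.png

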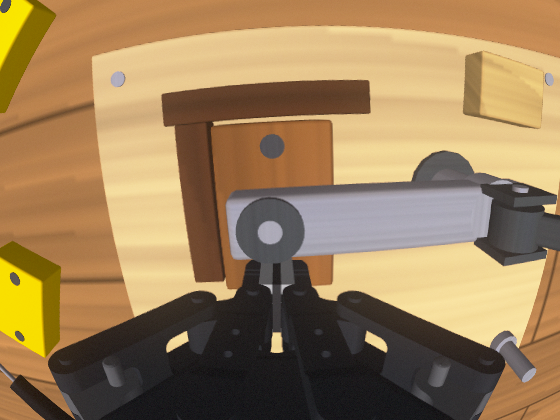

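The force jumps at an angle of about -0.02, to 15 N with the nose at (270,230) over the block. That is the end stop. I back off, rise and look before the lever press.

```bash
python3 - <<'E'
from station import env, grip, solver, cams
from h import *
p,q=push(-.02,.05,r=.106); env.line_to(p,max_speed=.1)
p[2]=.27; env.line_to(p,max_speed=.25)
p=[.45,.0,.28]
env.line_to(p,max_speed=.25)
for n,(y,y2,x,x2) in dict(top=(175,290,195,335),side=(130,320,180,400)).items():
    c=cams.capture(n);np.savez(f"pics/{n}4.npz",**c);a=c["pixels"][y:y2,x:x2];k=5 if n=="top" else 3
    cv2.imwrite(f"pics/{n}4.png",cv2.resize(a,None,fx=k,fy=k,interpolation=cv2.INTER_CUBIC))
s=env.state();print(s["clock"],s["wrist_force"])
E
```

```text
13.5417 [-0.32474744 -0.57637939 -0.06118846]
```

View pics/top4.png

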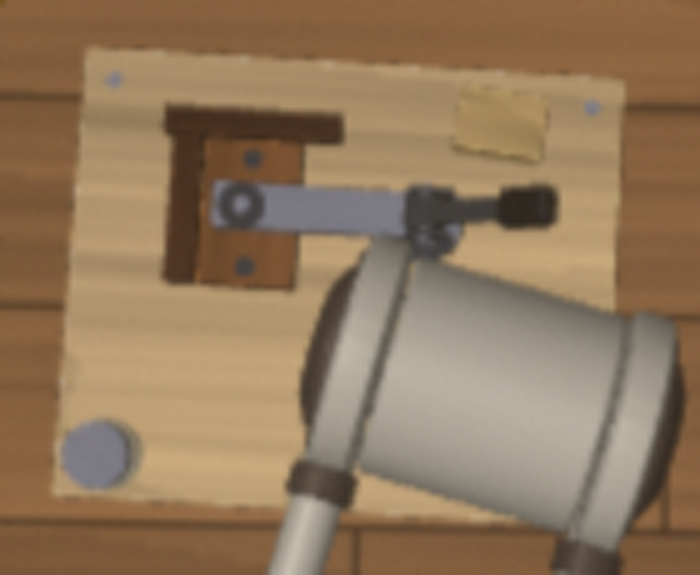

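View pics/side4.png

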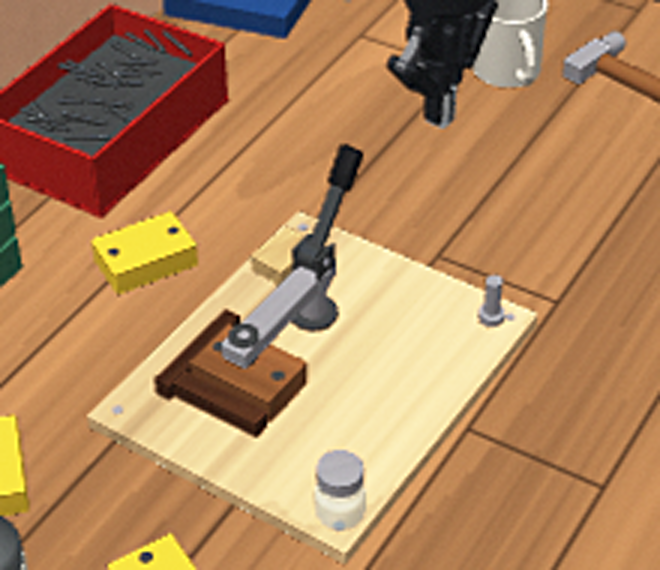

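The strap is closed over the block (nose at top crop (241,205)). The block and other objects have not moved, and the lever is still raised with its end near top crop (548,205). I'll check those points numerically, then press.

```bash
python3 - <<'E'
from station import env, grip, solver, cams
from h import *
T=dict(np.load("pics/top4.npz"));S=dict(np.load("pics/side4.npz"))
tc=lambda x,y:(x/5-.4+195,y/5-.4+175); sc=lambda x,y:(x/3-.333+180,y/3-.333+130)
for C,w in((T,tc(241,205)),(S,sc(244,336))):
    N=onplane(C,*w,.08)[:2];d=N-P;print("nose",N.round(4),"r",np.linalg.norm(d).round(4),"strap",round(np.arctan2(d[1],d[0])-np.pi/2-YAW,3))
o1,d1=ray(T,*tc(550,206));o2,d2=ray(S,*sc(349,149))
a=np.linalg.lstsq(np.stack([d1,-d2],1),o2-o1,rcond=None)[0]
E=(o1+a[0]*d1+o2+a[1]*d2)/2;u,n=uv(0);e=E[:2]-P
print("lever end",E.round(4),"along -u",-e@u,"n",e@n,"ang",np.arctan2(E[2]-.094,-e@u))
# candidate press orientation: tool y along -u
psi=np.arctan2(-u[0],u[1]);q=down(psi)
for al in(.95,.4,0):
    h=.07*np.cos(al);z=.094+(h+.011)*np.tan(al)+.007/np.cos(al);pp=[*(P-h*u),z];print(np.round(pp,3),solver.ik(pp,q))
E
```

```text
nose [0.5653 0.136 ] r 0.11 strap 0.008
nose [0.568 0.134] r 0.1082 strap -0.017
lever end [ 0.5604 -0.0417  0.176 ] along -u 0.06765077379235378 n -0.0014357074166150118 ang 0.8811789974877735
[ 0.56  -0.015  0.178] [-2.41903491e-01  1.65890333e-01  1.69595594e+00 -4.44089210e-16
  1.27974638e+00 -2.00903491e-01]
[ 0.559 -0.038  0.134] [-2.84245751e-01  2.15715938e-01  1.73296209e+00 -4.44089210e-16
  1.19291462e+00 -2.43245751e-01]
[ 0.559 -0.044  0.101] [-2.94029494e-01  2.58096463e-01  1.75330621e+00 -4.44089210e-16
  1.13018998e+00 -2.53029494e-01]
```

Strap angle is 0.00±0.02 and the lever end is where it should be (0.88 rad up). Now I press along the lever's arc.

```bash
python3 - <<'E'
from station import env, grip, solver, cams
from h import *
u,n=uv(0);psi=np.arctan2(-u[0],u[1]);q=down(psi)
def pose(al,dz=0):
    h=.07*np.cos(al);return [*(P-h*u),.094+(h+.011)*np.tan(max(al,0))+.007/np.cos(al)+dz]
p=pose(.95,.08); env.move_ptp(p,q)
env.line_to(pose(.95,.006),max_speed=.15)
for al in np.arange(.88,-.001,-.08):
    env.line_to(pose(al),max_speed=.06); s=env.state();f=s["wrist_force"]
    print(round(al,2),round(s["clock"],2),f.round(1),round(s["position"][2],4))
    if np.linalg.norm(f)>35:print("STOP");break
z0=pose(0)
for dz in np.arange(0,-.0121,-.001):
    p=[z0[0],z0[1],z0[2]+dz];env.line_to(p,max_speed=.02); s=env.state();f=s["wrist_force"]
    print("dz",round(dz,4),round(s["clock"],2),f.round(1),round(s["position"][2],4))
    if f[2]>22:break
E
```

```text
0.88 15.97 [ 0.7 -0.1  0.3] 0.172
0.8 16.25 [ 0.   0.6 -0.6] 0.1653
0.72 16.52 [ 0.6 -0.1  0.4] 0.1586
0.64 16.8 [-0.8  0.6 -0.2] 0.1521
0.56 17.07 [-0.1  1.   0.2] 0.1457
0.48 17.33 [ 0.1 -0.4 -0.1] 0.1394
0.4 17.6 [ 0.  -0.2  0.1] 0.1329
0.32 17.87 [-0.6  0.4 -0.3] 0.1264
0.24 18.12 [-0.7  0.5  1. ] 0.1199
0.16 18.38 [-0.7  0.2 -0.4] 0.1134
0.08 18.64 [ 0.1 -0.4  0.2] 0.107
0.0 18.9 [ 0.8 -1.   1.7] 0.101
dz 0.0 19.15 [0.7 0.1 0.8] 0.101
dz -0.001 19.4 [-2.2 -0.1  7.5] 0.1009
dz -0.002 19.65 [-4.4  0.5 12.5] 0.1007
dz -0.003 19.9 [-6.5  2.  17.7] 0.1006
dz -0.004 20.15 [-9.4  1.9 22.8] 0.1004
```

Hard resistance starts at z = 0.101, exactly the top of a level lever. I'll lift off and look to confirm.

```bash
python3 - <<'E'
from station import env, grip, solver, cams
from h import *
p=list(env.state()["position"]);p[2]=.28;env.line_to(p,max_speed=.2)
cv2.imwrite("pics/w5.png",cams.capture("wrist")["pixels"])
env.line_to([.40,-.2,.3],max_speed=.25)
for n,(y,y2,x,x2) in dict(top=(175,290,195,335),side=(130,320,180,400)).items():
    c=cams.capture(n);np.savez(f"pics/{n}5.npz",**c);a=c["pixels"][y:y2,x:x2];k=5 if n=="top" else 3
    cv2.imwrite(f"pics/{n}5.png",cv2.resize(a,None,fx=k,fy=k,interpolation=cv2.INTER_CUBIC))
s=env.state();print(s["clock"],s["wrist_force"])
E
```

```text
22.4083 [0.11160035 0.3464245  0.04412246]
```

View pics/top5.png

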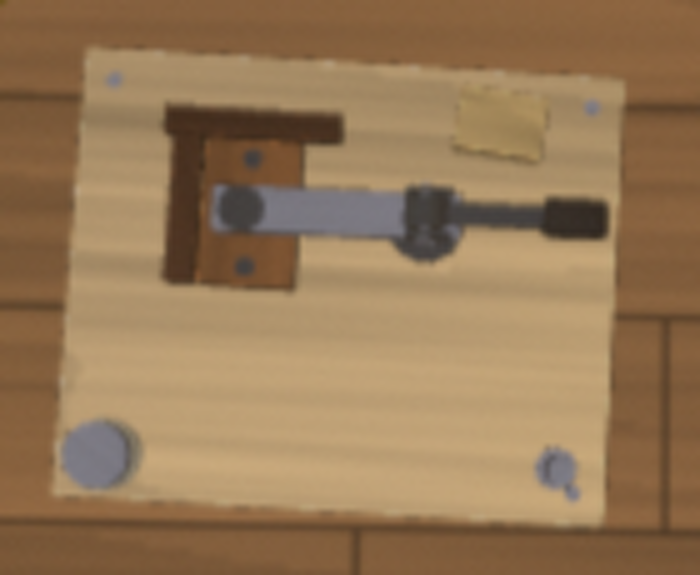

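View pics/side5.png

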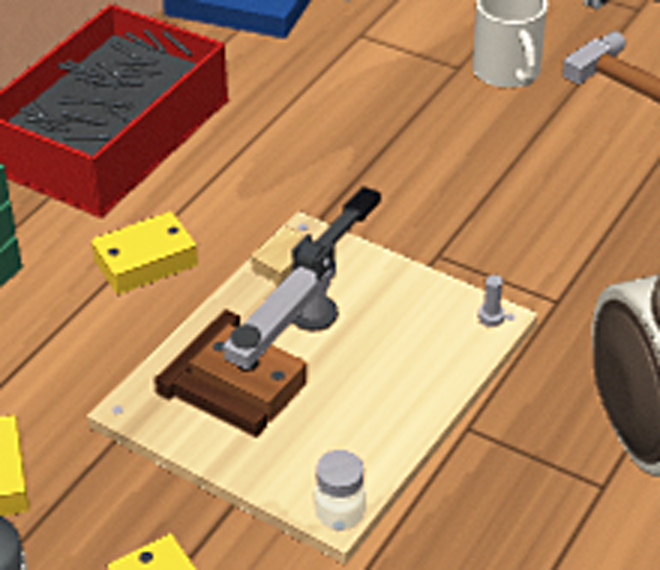

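View pics/w5.png

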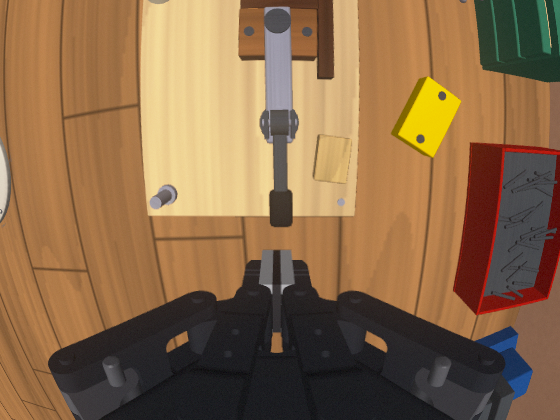

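The lever is level and the nose screw has sunk. The top view hints that the strap may have turned slightly, since its edge at about (250,185) was at 182 before. I'll measure that.

```bash
python3 - <<'E'
from h import *
def edge(C,th,ra,rb,side):
    # subpixel edge of strap across n at several r
    g=cv2.GaussianBlur(cv2.cvtColor(C["pixels"],cv2.COLOR_BGR2GRAY).astype(np.float32),(0,0),.6)
    u,n=uv(0);out=[]
    for r in np.arange(ra,rb,.004):
        offs=np.arange(-.008,.008,.0004)+side*.014
        pts=np.array([proj(C,[*(P+r*u+o*n),.08]) for o in offs],np.float32)
        v=cv2.remap(g,pts[:,0].reshape(1,-1),pts[:,1].reshape(1,-1),cv2.INTER_LINEAR)[0]
        d=abs(np.gradient(v));d[d<.5*d.max()]=0;out.append((r,(offs*d).sum()/d.sum()))
    return np.array(out)
for cam in("top","side"):
  for k in(4,5):
    C=dict(np.load(f"pics/{cam}{k}.npz"))
    for side in(-1,1):
        e=edge(C,0,.03,.092,side);m=np.polyfit(e[:,0],e[:,1],1);print(cam,k,side,"slope",m[0].round(4),"off at .1(mm)",(np.polyval(m,.1)*1e3).round(2),"rms",(np.std(e[:,1]-np.polyval(m,e[:,0]))*1e3).round(2))
a=np.load("pics/side4.npz")["pixels"][235:260,240:310];b=np.load("pics/side5.npz")["pixels"][235:260,240:310]
cv2.imwrite("pics/cmp.png",cv2.resize(np.vstack([a,b]),None,fx=10,fy=10,interpolation=cv2.INTER_CUBIC))
E
```

```text
top 4 -1 slope 0.0524 off at .1(mm) -11.79 rms 0.69
top 4 1 slope -0.0402 off at .1(mm) 13.92 rms 1.04
top 5 -1 slope 0.0556 off at .1(mm) -10.86 rms 1.03
top 5 1 slope -0.0728 off at .1(mm) 13.77 rms 0.92
side 4 -1 slope -0.0571 off at .1(mm) -19.11 rms 1.0
side 4 1 slope 0.0903 off at .1(mm) 17.74 rms 1.03
side 5 -1 slope -0.0257 off at .1(mm) -16.89 rms 1.45
side 5 1 slope 0.0456 off at .1(mm) 16.31 rms 0.46
```

View pics/cmp.png

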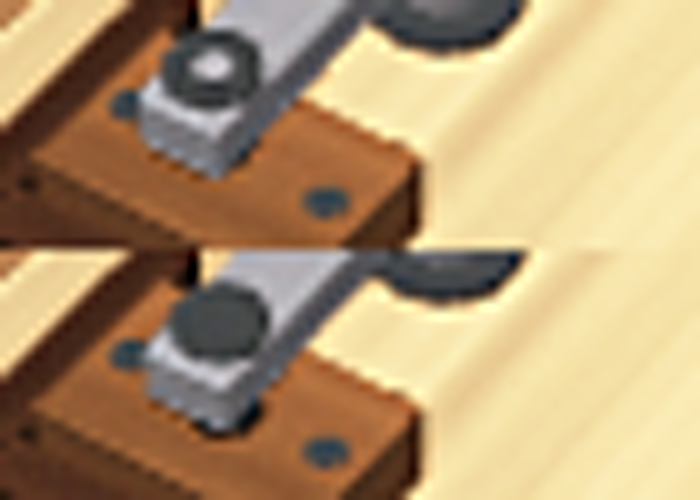

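The side comparison (top is before, bottom is after) shows the nose about 0.8 px (~1.5 mm) back toward open, probably from the sideways drift in my press. The block's holes have not moved. I'll measure the strap angle against the fence from a close wrist view, at rest and without touching.

```bash
cat >> h.py <<'E'
from scipy.spatial.transform import Rotation as Ro
def rectify(pix,K,M,pos,q,z,x0,x1,y0,y1,res=.0005):
    # image cols = world -y... rows= world -x (as top cam)
    X,Y=np.meshgrid(np.arange(x1,x0,-res),np.arange(y1,y0,-res),indexing="ij")
    W=np.stack([X,Y,np.full_like(X,z)],-1).reshape(-1,3)
    R=Ro.from_quat(q,scalar_first=True).as_matrix()
    t=(W-pos)@R; c=(t-M[:3,3])@M[:3,:3]
    r=np.hypot(c[:,0],c[:,1]);th=np.arctan2(r,c[:,2]);s=K[0,0]*th/np.maximum(r,1e-9)
    mx=(K[0,2]+s*c[:,0]).reshape(X.shape).astype(np.float32);my=(K[1,2]+s*c[:,1]).reshape(X.shape).astype(np.float32)
    return cv2.remap(pix,mx,my,cv2.INTER_CUBIC)
E
python3 - <<'E'
from station import env, grip, solver, cams
from h import *
u,n=uv(0);psi=np.arctan2(n[0],-n[1]);q=down(psi)
p=[*(P+.07*u+.09*n),.17]
env.move_ptp(p,q);env.dwell(.2)
s=env.state();c=cams.capture("wrist")
np.savez("pics/w6.npz",pos=s["position"],q=s["eef_rot"],**c)
for z in(.08,.038):
    im=rectify(c["pixels"],c["intrinsics"],c["tool_from_camera"],s["position"],s["eef_rot"],z,.50,.66,-.06,.21,.0004)
    cv2.imwrite(f"pics/r6_{int(z*1000)}.png",im)
print(s["clock"],s["position"],s["wrist_force"])
E
```

```text
24.5583 [0.47481875 0.09936614 0.17017728] [-1.31349039e-01  4.76859156e-04 -7.76394120e-01]
```

View pics/r6_80.png

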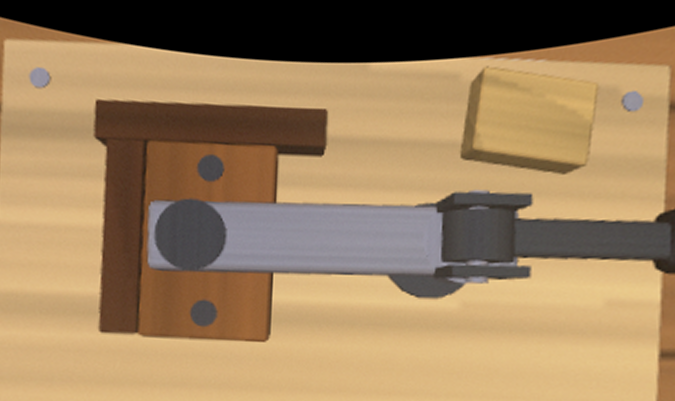

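View pics/r6_38.png

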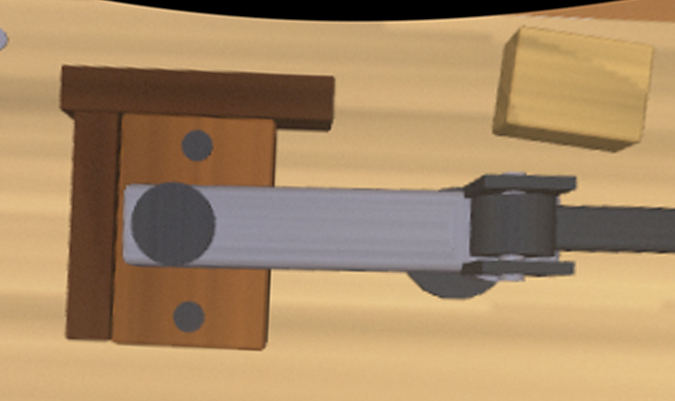

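The strap edge slopes 0.017 and the fence 0.037, which suggests the strap is about 0.02 rad open. As a control, I'll run the same measurement on the earlier frame taken against the stop (w3).

```bash
python3 - <<'E'
from h import *
d=dict(np.load("pics/w6.npz"));K,M=d["intrinsics"],d["tool_from_camera"]
p,q3=push(-.06,.025+.0046,r=.106)
def slope(im,c0,c1,r0,r1):
    g=cv2.GaussianBlur(cv2.cvtColor(im,cv2.COLOR_BGR2GRAY).astype(np.float32),(0,0),1.5)
    xs=np.arange(c0,c1);G=abs(np.gradient(g,axis=0))[r0:r1,c0:c1]
    y=r0+G.argmax(0)
    from scipy.stats import theilslopes
    t=theilslopes(y,xs);return round(t[0],4),round(t[1],1),round(float(np.median(abs(y-t[0]*xs-t[1]))),2)
for name,pix,pos,q in(("w6",d["pixels"],d["pos"],d["q"]),("w3",cv2.imread("pics/w3.png"),np.array(p),q3)):
    ims={z:rectify(pix,K,M,pos,q,z,.50,.66,-.06,.21,.0004) for z in(.08,.038)}
    cv2.imwrite(f"pics/{name}_a.png",ims[.08]);cv2.imwrite(f"pics/{name}_b.png",ims[.038])
    if name=="w6":
        print("strap far",slope(ims[.08],240,420,190,220),"near",slope(ims[.08],240,380,258,290),"fence far",slope(ims[.038],80,320,55,88))
E
```

```text
strap far (np.float64(0.0065), np.float64(200.9), 0.69) near (np.float64(0.0303), np.float64(264.6), 0.56) fence far (np.float64(0.0417), np.float64(61.7), 0.31)
```

View pics/w3_a.png

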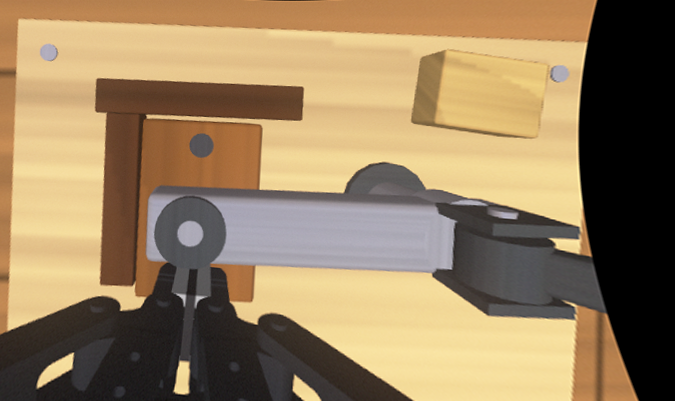

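View pics/w3_b.png

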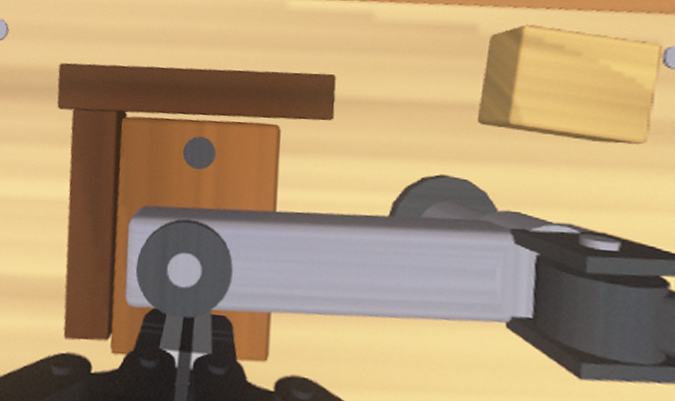

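The control frame gives the near strap edge a slope of about 0.032, against 0.017–0.03 now. So the strap sits about 0.01–0.02 rad off its stop. I'll nudge its side back gently to the known contact point. Any drag on the block is into the fence corner, not out of it.

```bash
python3 - <<'E'
from station import env, grip, solver, cams
from h import *
R=.106
p,q=push(0,.055,z=.16,r=R);env.line_to(p,q,max_speed=.2)
p[2]=.066;env.line_to(p,max_speed=.15)
p,q=push(0.04,.027,z=.066,r=R);env.line_to(p,q,max_speed=.1)
for th in np.arange(.04,-.071,-.01):
    p,q=push(th,.025,z=.066,r=R); env.line_to(p,q,max_speed=.02)
    s=env.state(); f=s["wrist_force"]; u,n=uv(th)
    print(round(th,2),round(s["clock"],2),"fn",round(f[:2]@n,1),"fz",round(f[2],1),"x,y",s["position"][:2].round(4))
    if f[:2]@n>18: break
E
```

```text
0.04 26.43 fn -0.3 fz -0.4 x,y [0.5365 0.1321]
0.03 26.68 fn 0.6 fz -0.5 x,y [0.5378 0.1323]
0.02 26.93 fn 0.6 fz -0.1 x,y [0.539  0.1325]
0.01 27.18 fn 0.0 fz 0.8 x,y [0.5401 0.1327]
-0.0 27.43 fn 1.1 fz 1.0 x,y [0.5408 0.1329]
-0.01 27.68 fn 5.9 fz 2.6 x,y [0.5409 0.1331]
-0.02 27.93 fn 8.4 fz 5.1 x,y [0.5414 0.1333]
-0.03 28.18 fn 7.6 fz 5.3 x,y [0.5423 0.1336]
-0.04 28.43 fn 8.1 fz 5.5 x,y [0.5429 0.1338]
-0.05 28.68 fn 12.0 fz 8.9 x,y [0.5429 0.134 ]
-0.06 28.93 fn 16.0 fz 12.0 x,y [0.543  0.1342]
-0.07 29.18 fn 19.8 fz 14.3 x,y [0.543  0.1344]
```

Contact came at x = 0.5408. The strap slid 2 mm at about 8 N and then met the stop hard at 0.543, the same place as the first time. I'll withdraw and check.

```bash
python3 - <<'E'
from station import env, grip, solver, cams
from h import *
p,q=push(-.02,.055,z=.066,r=.106); env.line_to(p,max_speed=.08)
p[2]=.17;env.line_to(p,max_speed=.2)
u,n=uv(0);psi=np.arctan2(n[0],-n[1]);q=down(psi)
p=[*(P+.07*u+.09*n),.17]
env.line_to(p,q,max_speed=.2);env.dwell(.2)
s=env.state();c=cams.capture("wrist")
im=rectify(c["pixels"],c["intrinsics"],c["tool_from_camera"],s["position"],s["eef_rot"],.08,.50,.66,-.06,.21,.0004)
d=dict(np.load("pics/w6.npz"));old=rectify(d["pixels"],d["intrinsics"],d["tool_from_camera"],d["pos"],d["q"],.08,.50,.66,-.06,.21,.0004)
cv2.imwrite("pics/r7.png",np.vstack([old[80:360,80:580],im[80:360,80:580]]))
env.line_to([p[0],p[1],.28],max_speed=.2)
env.line_to([.40,-.2,.3],max_speed=.25)
for nm,(y,y2,x,x2) in dict(top=(175,290,195,335),side=(130,320,180,400)).items():
    c=cams.capture(nm);np.savez(f"pics/{nm}7.npz",**c);a=c["pixels"][y:y2,x:x2];k=5 if nm=="top" else 3
    cv2.imwrite(f"pics/{nm}7.png",cv2.resize(a,None,fx=k,fy=k,interpolation=cv2.INTER_CUBIC))
b=[np.load(f"pics/side{k}.npz")["pixels"][235:260,240:310] for k in(4,5,7)]
cv2.imwrite("pics/cmp7.png",cv2.resize(np.vstack(b),None,fx=8,fy=8,interpolation=cv2.INTER_CUBIC))
s=env.state();print(s["clock"],s["wrist_force"])
E
```

```text
33.2917 [-0.30932921 -0.77025909  0.42699806]
```

View pics/r7.png

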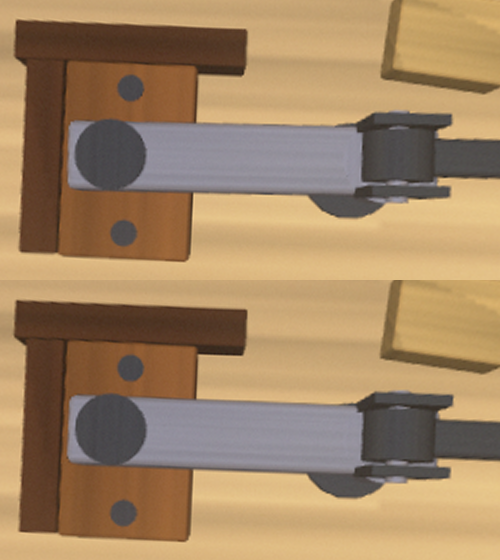

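View pics/cmp7.png

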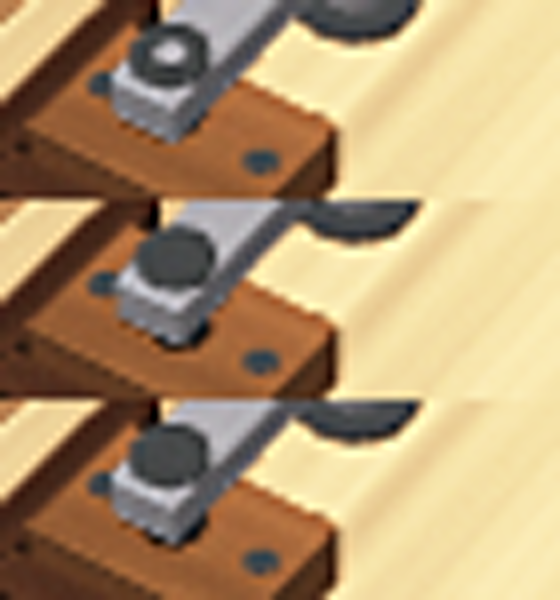

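View pics/top7.png

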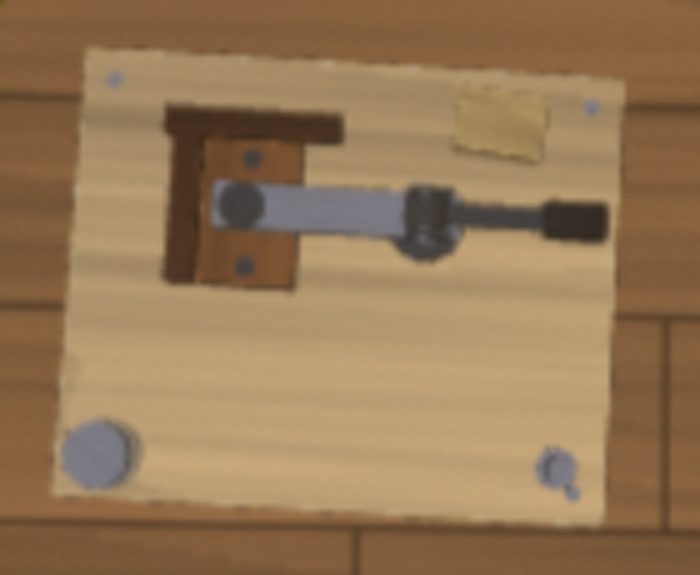

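View pics/side7.png

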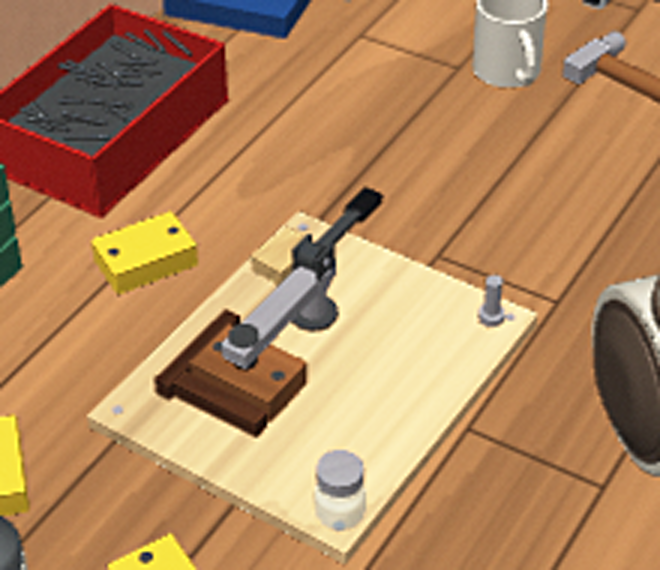

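The nose is back in its against-stop position, and the block's holes and edges have not moved in any frame. The lever is level, the foot is on the block, and the hand is clear.

```bash
python3 - <<'E'
from station import env
print(env.state()["clock"]); env.sign_off()
E
```

```text
33.2917
the job is handed in; nothing more can be done
```

The block is clamped: the strap is against its stop over it, the lever is down with the foot on the block, and the hand is clear. I handed the job in at 33.3 s of the 48 s allowed.

I pushed the strap round with the side of the shut fingers until it met the stop, at about 15 N. I then pressed the lever down its arc until it stopped hard at 23 N, with the fingertip at z = 0.100–0.101 m, the height of a level lever's top.

- **What went wrong:** the lever press carried a sideways force of up to 9 N, which turned the strap about 0.02 rad (2 mm at the nose) off its stop.
- **How I mended it:** with the lever already down, I pushed the strap back under grip. It slid at about 8 N and stopped hard at the same place as before, reaching 20 N on the stop.
- **Last checks:** the final top, side and wrist views show the nose back in its at-stop position. The block's holes and edges have not moved between frames, and the jar, bolt and offcut are where they were. I could not read the squeeze force directly; I take the grip from the sunken foot and the level lever.
- **Measurements that disagreed:** automatic edge fits of the strap's angle differed by up to about 0.02 rad. I relied on the stop contact position and the before-and-after pictures instead.

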